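# Stack spacer, ring and bushing on the slanted specimen spindle

## Robot

A 6-joint arm with a two-finger parallel gripper is mounted at the origin on the work surface. World frame = base frame: x ahead of the robot, y to its left, z up, the work surface at z = 0. Lengths are in mm, angles in rad, forces in N, time in s.
With the tool pointing down it reaches from about 375 to 900 mm from the base axis. Payload 3.1 kg.
Tool frame: the origin (TCP) lies between the finger pads; the fingertips stand robot.tip_extent ahead of it and the grasp point (between the pads) lies 5 mm behind it (robot.tip_extent is the distance from the TCP to the fingertips, in mm); z points along the fingers, y is the line along which they close (so a half turn about z gives the same grasp; the last joint's range is limited). The gripper opens to 85 mm and grips with 20 to 120 N. Pads are 22 mm wide; open, the fingers measure 114 mm over their backs; the gripper's body (76 mm by 85 mm) begins 54 mm behind the grasp point. The pads swing forward as they close: fully open they stand 13 mm farther back than shut.
Start: joints at [-1.508, 0.527, 1.433, -0, 1.181, -0.178], TCP at [149.075, -606.938, 245.31] pointing down, gripper open.
Joint ranges: [-3.08, 3.08], [-0.75, 2.2], [0.22, 2.44], [-1.43, 4.57], [0, 2.65], [-2.85, 2.85]. Speed limits (rad/s): [2.79, 2.79, 3.14, 3.14, 3.14, 3.14].

## Interface

Orientations are given as a unit quaternion [w, x, y, z].
In Python, from plant import status, vision, job, finder, robot gives the robot as it stands.
- The arm moves only by the shell command python3 -m creep 'ROWS' [FORCE]. ROWS is a JSON object of lists of equal length, an entry for each row: "dp": the shift along the tool's x, y, z in mm, a list of three; "rot": the turn, a rotation vector about the tool's x, y, z in units of 5 degrees (1.0 is 5 degrees), a list of three; "fingers": the opening, from 0 (shut) to 1 (fully open). A call has 1 to 12 rows; each row shifts and turns the commanded pose from where the row before left it, along the tool's axes as they then stand; what a row does not reach is not made up. A row lasts 1/12 s, in which the tool goes at most 41.7 mm and 7.16 degrees, less where a joint would pass 70% of its speed; a pose out of reach is approached as far as the arm can. A call is refused whole if a number of a shift passes 41.7 or a number of a turn 1, either way. A call with a gripper value outside its range is refused whole. The fingers move at their own pace and stop on an object; FORCE is the grip in N (left out, the last holds). Time passes only in rows, so rows that do not move let the fingers close. It gives the time, the measured TCP pose, the force, the opening and the grip force at its end, in the units of the state.
- status.sense(): the state, without advancing time (a new reading comes with each control period).
- vision.camera(name): name is "side" or "top" or "wrist"; returns the picture (384x512x3 uint8, blue, green, red); there is no depth.
- vision.calibration(name): a dict with "camera_matrix" (3x3 intrinsics, pixels), "R" (3x3) and "t" (3): a world point X has camera coordinates R X + t; the wrist camera has in their place "hand_eye" (4x4, takes a point from camera to tool coordinates, whose origin is the TCP and whose axes are the flange's). Camera axes: x right, y down, z forward; pixel columns grow to the right and rows downward; lengths in mm; the calibration is good to about 2 mm. The wrist camera is an equidistant fisheye: a pixel r from the principal point sees the ray r / f radians off the axis. A picture is of the moment at which its call begins: read the wrist's pose just before it. calibration takes no time and is no camera call.
- job.close_job(): hands the job in; it is judged then, once.
Trained networks look in the newest picture that a camera, given by its name, has taken for a name from the list of things; names that differ only in an ending like _2 or _b are one class to them, and where a whole thing is asked for, a point or a joint stands for the part that bears it (a point fixed in the world has none). Each returns a list of dicts, best first, with "p" (0 to 1); they miss things now and then, are a little off and sometimes report something else, mostly with a low value. They report only what shows in the picture. A call takes as long as a camera call. They do not tell look-alikes from the thing itself.
- finder.regions_of(query, camera): "pixels" (384x512 bool, what is visible of it).
- finder.spot_point(query, camera): "point" ([x, y, z] in mm, in world coordinates, good to about 4 mm: a listed point, or the origin of a listed thing).
The state is a dict: "clock": time; "joints": joint angles; "qvel": joint speeds; "joint_torque": joint torques, N m; "eef_pos": TCP position; "eef_rot": TCP orientation; "wrist_force": force on the tool from outside, world axes, zero at the start; "wrist_torque": the same for the moment, N m; "opening": finger opening in mm; "gripper_force": force on a finger pad.
Only numpy, scipy, OpenCV 4.12 (cv2) and the standard library are available. Lean on these libraries where they do the work, as an engineer would, in place of code of your own. Each camera call takes 0.05 s, during which the arm holds its last target. There are 200 camera calls.

## Task

Load the slanted spindle of the specimen stand with the three loose parts lying on the rubber mat: first the tall spacer sleeve, then the flat ring, and last the stepped bushing with its wide flange down against the ring. Slide each one fully home before fetching the next, so that no gaps remain in the stack, then let go. Leave the jar and the black puck where they are.

Things in the scene. Friction and masses are not known exactly. Their poses are not given: they have to be found in the camera images.
- spindle: Fixed steel spindle, 12 mm thick, 66 mm long, the last 10 mm tapering to a blunt 4 mm tip. It leans 30 degrees from vertical, roughly towards the robot. Origin: centre of the round seat face (48 mm wide, 6 mm thick) at its foot, 90 mm above the bench, where the first part comes to rest; z along the axis from seat to tip, y horizontal. All of the stand lies below the plane of the seat face.
- stand: Grey specimen stand, fixed on the bench, that carries the spindle. Base plate 130 x 110 x 12 mm (x, y, z), centred 10 mm along +x from the origin; two cheeks 66 mm apart outside, with knobs out to 94 mm along y. Origin: on the bench plumb below the centre of the seat face; z up; the spindle leans to its -x.
- mat: Black rubber mat, 220 x 250 mm (x, y), 4 mm thick, fixed flat on the bench; the three parts lie on it. Origin: centre of its underside, z up.
- spacer: Spacer sleeve: plain aluminium tube, 32 mm outside diameter, 16 mm bore, 30 mm high, 50 g (the masses here vary by a third); stands on end on the mat, 1st on the spindle. Origin: centre of its lower end; z along its axis, up at the start.
- washer: Flat ring: aluminium washer, 44 mm outside diameter, 16 mm bore, 10 mm thick, 35 g; lies flat on the mat, 2nd on the spindle. Origin: centre of its lower face; z along its axis, up at the start.
- bushing: Stepped bushing, aluminium, 22 mm high, 16 mm bore, 35 g: flange 40 mm in diameter and 7 mm thick at the bottom, above it a hub 26 mm in diameter and 15 mm high; stands on its flange on the mat, 3rd on the spindle, flange first. Origin: centre of the flange's lower face; z along its axis towards the hub, up at the start.
- jar: Bystander: white closed jar, 50 mm in diameter, 65 mm high. Origin: centre of its underside.
- puck: Bystander: solid black specimen puck without a hole, 32 mm in diameter, 20 mm high. Origin: centre of its underside.
Mind the look-alikes: they are no part of the job. Several things look just like the stand: the one meant starts farthest to the robot's right. Leave any orange look-alike of the bushing alone.

How it is judged:
By the outcome, as a careful person would: the job done as asked, in the order asked, and still so for the second after the job is handed in, with the robot touching nothing.
It also fails if it takes over 72 s, if anything falls off the work surface, if the arm or the gripper's body presses on something with over 40 N, if the wrist force passes 120 N, or if a joint passes its speed limit or range.

## Working session

There is one attempt and no reset: what is moved stays moved. The work goes in short steps, Python scripts to look and compute and a shell command to move; the robot and the scene stay as the last step left them, time stands still between calls to the robot, and variables do not carry over. Pictures are saved under pics/ and viewed, at most 10 in all, crops included, and the job is handed in when it is done.

```bash
ls; mkdir -p pics; cat > h.py <<'E'
import numpy as np,cv2
from plant import status,vision,job,finder,robot
from scipy.spatial.transform import Rotation as R
def rot(q): return R.from_quat([q[1],q[2],q[3],q[0]])
E
python3 - <<'E'
from h import *
print(robot.tip_extent, {k:np.round(v,3).tolist() if v is not None else v for k,v in status.sense().items()})
a=vision.camera("side");b=vision.camera("top")
cv2.imwrite("pics/s.png",a);cv2.imwrite("pics/t.png",b)
for n in ["spindle","stand","spacer","washer","bushing","jar","puck","mat"]:
  for c in ["top","side"]:
    print(n,c,[(np.round(d["point"]).tolist(),round(d["p"],2)) for d in finder.spot_point(n,c)])
E
```

```text
pics
14.0 {'clock': 0.0, 'joints': [-1.509, 0.529, 1.434, 0.0, 1.181, -0.179], 'qvel': [-0.0, -0.0, -0.001, -0.001, 0.001, -0.0], 'joint_torque': [0.003, -44.234, -17.802, 0.0, 0.008, 0.0], 'eef_pos': [149.033, -606.265, 244.313], 'eef_rot': [-0.001, 0.993, 0.12, 0.0], 'wrist_force': [-0.196, 0.854, -0.695], 'wrist_torque': [0.051, 0.012, 0.042], 'gripper_force': 0.0, 'opening': 85.441}
spindle top [([325.0, 155.0, 91.0], 0.98), ([557.0, -163.0, 89.0], 0.6)]
spindle side [([322.0, 162.0, 92.0], 0.91), ([551.0, -156.0, 88.0], 0.77)]
stand top [([558.0, -158.0, 1.0], 0.78)]
stand side [([556.0, -164.0, -4.0], 0.56), ([323.0, 161.0, 2.0], 0.56)]
spacer top [([677.0, 200.0, 5.0], 0.48), ([556.0, -161.0, -1.0], 0.25)]
spacer side [([677.0, 198.0, 9.0], 0.89)]
washer top [([555.0, -162.0, 91.0], 0.75), ([556.0, 118.0, 6.0], 0.67)]
washer side [([556.0, 118.0, 6.0], 0.64)]
bushing top [([591.0, 259.0, 7.0], 0.67), ([597.0, 388.0, -2.0], 0.59)]
bushing side [([599.0, 382.0, 3.0], 0.88), ([590.0, 256.0, 5.0], 0.73)]
jar top [([778.0, 32.0, 0.0], 0.67), ([555.0, -164.0, 88.0], 0.51)]
jar side [([778.0, 33.0, -6.0], 0.6)]
puck top [([435.0, 5.0, -1.0], 0.64)]
puck side [([432.0, 3.0, -0.0], 0.73)]
mat top [([636.0, 184.0, -0.0], 0.93), ([560.0, 114.0, 8.0], 0.53)]
mat side []
```

View pics/t.png

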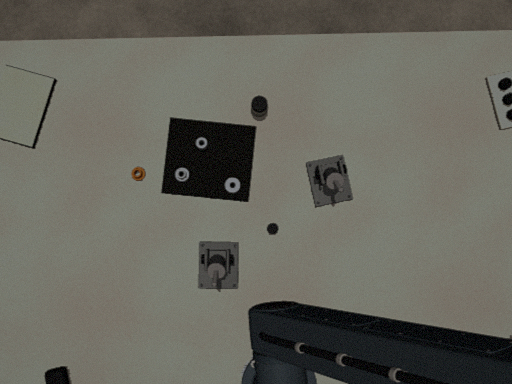

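View pics/s.png

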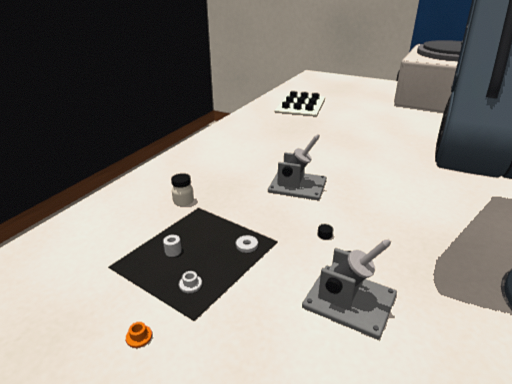

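The top view shows two stands: A at pixel (330,180), at world y≈-161, and B at (217,265), at y≈+160. It also shows the spacer (202,143), bushing (182,174), ring (232,185), orange look-alike (138,173), jar (260,105) and puck (272,228). By the description the stand is A, the farthest to the right. I'll check with the wrist camera that no other stand is hidden by the arm.

```bash
cat >> h.py <<'E'
from scipy.optimize import minimize
def tool(s=None):
    s=s or status.sense(); return rot(s["eef_rot"]).as_matrix(),np.array(s["eef_pos"])
def proj(name,X,pose=None):
    c=vision.calibration(name);K=np.array(c["camera_matrix"]);X=np.atleast_2d(X)
    if name!="wrist":
        P=X@np.array(c["R"]).T+np.array(c["t"]);u=P[:,:2]/P[:,2:]
    else:
        Rt,p=pose;H=np.array(c["hand_eye"]);P=((X-p)@Rt-H[:3,3])@H[:3,:3]
        r=np.hypot(P[:,0],P[:,1])+1e-9;th=np.arctan2(r,P[:,2]);u=P[:,:2]*(th/r)[:,None]
    return u*[K[0,0],K[1,1]]+[K[0,2],K[1,2]]
A=np.linspace(0,2*np.pi,40)
def ring(r,z): return np.c_[r*np.cos(A),r*np.sin(A),0*A+z]
def sil(name,parts,M,o,pose=None):
    im=np.zeros((384,512),np.uint8)
    for pr in parts:
        px=proj(name,np.vstack([ring(*q) for q in pr])@M.T+o,pose)
        cv2.fillConvexPoly(im,cv2.convexHull(np.round(px*16).astype(np.int32)),255,cv2.LINE_AA,4)
    return im/255.
SP=[[(24,-6),(24,0)],[(6,0),(6,56),(2,66)]]
def Msp(yaw,lean=np.pi/6): return R.from_euler('ZY',[yaw,-lean]).as_matrix()
def fit(views,parts,f,x0,step):  # views: (name,mask,pose); f(x)->M,o
    def c(x):
        M,o=f(x);s=0
        for n,m,p in views:
            a=sil(n,parts,M,o,p);s+=1-np.minimum(a,m).sum()/np.maximum(a,m).sum()
        return s
    x0=np.array(x0,float);sx=np.vstack([x0]+[x0+np.eye(len(x0))[i]*step[i] for i in range(len(x0))])
    r=minimize(c,x0,method='Nelder-Mead',options=dict(initial_simplex=sx,xatol=1e-3,fatol=1e-5));return r.x,r.fun
def near(q,name,X,pose=None):  # region of q whose mask is nearest to world point X
    ds=finder.regions_of(q,name);u=proj(name,X,pose)[0]
    k=lambda d:np.hypot(*(np.argwhere(d["pixels"]).mean(0)[::-1]-u))
    ds=[d for d in ds if d["pixels"].sum()>20];return min(ds,key=k)["pixels"].astype(float) if ds else None
E
python3 - <<'E'
from h import *
pose=tool();w=vision.camera("wrist");cv2.imwrite("pics/w0.png",w)
c=vision.calibration("wrist");print(np.round(c["hand_eye"],3).tolist(),np.round(c["camera_matrix"],1).tolist())
for n in ["spindle","stand"]: print([(np.round(d["point"]).tolist(),round(d["p"],2)) for d in finder.spot_point(n,"wrist")])
V=[]
for n in ["top","side"]:
    vision.camera(n);m=near("spindle",n,[556,-161,90]);print(n,m.sum(),np.argwhere(m).mean(0));V.append((n,m,None))
f=lambda x:(Msp(x[2]),np.array([x[0],x[1],90]))
for v in (V,V[:1],V[1:]): print(np.round(fit(v,SP,f,[555,-161,.2],[6,6,.15]),3) if 0 else fit(v,SP,f,[555,-161,.2],[6,6,.15]))
E
```

```text
[[-0.0, -0.962, -0.271, 68.736], [1.0, -0.0, -0.0, -0.072], [-0.0, -0.271, 0.962, -127.701], [0.0, 0.0, 0.0, 1.0]] [[297.3, 0.0, 259.2], [0.0, 297.3, 192.4], [0.0, 0.0, 1.0]]
[]
[]
top 383.0 [178.67885117 333.95300261]
side 362.0 [153.70994475 302.90883978]
(array([ 5.57117354e+02, -1.59054139e+02,  1.23538226e-01]), np.float64(0.5886913051161639))
(array([ 5.58672828e+02, -1.59299943e+02,  1.74297563e-01]), np.float64(0.23832303036960834))
(array([ 5.53443067e+02, -1.49020728e+02, -1.64490634e-01]), np.float64(0.21297178802897443))
```

View pics/w0.png

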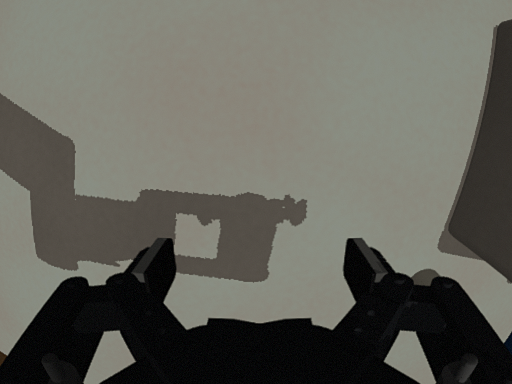

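The wrist view shows bare bench with only the arm's shadow and no third stand, so A is the target. Moving over it for a close look.

```bash
python3 -m creep '{"dp":[[32,-24,-1],[32,-24,-1],[32,-24,-1],[32,-24,-1],[32,-24,-1],[32,-24,-1],[32,-24,-1],[32,-24,-1],[32,-24,-1],[32,-24,-1],[32,-24,-1],[32,-24,-1]],"rot":[[0,0,0],[0,0,0],[0,0,0],[0,0,0],[0,0,0],[0,0,0],[0,0,0],[0,0,0],[0,0,0],[0,0,0],[0,0,0],[0,0,0]],"fingers":[1,1,1,1,1,1,1,1,1,1,1,1]}' 40
python3 -m creep '{"dp":[[32,-25,0],[32,-25,0],[0,0,0],[0,0,0],[0,0,0]],"rot":[[0,0,0],[0,0,0],[0,0,0],[0,0,0],[0,0,0]],"fingers":[1,1,1,1,1]}'
cat > look.py <<'E'
from h import *
import sys
s=status.sense();pose=tool(s);w=vision.camera("wrist")
m=near("spindle","wrist",[540,-163,110],pose)
print("yaw x",np.degrees(np.arctan2(pose[0][1,0],pose[0][0,0])),pose[1],m.sum())
f=lambda x:(Msp(x[2]),np.array([x[0],x[1],90]))
x,c=fit([("wrist",m,pose)],SP,f,[556,-160,.17],[5,5,.15]);print(x,c)
np.save("sp.npy",x)
M,o=f(x)
a=sil("wrist",SP,M,o,pose)
cs,_=cv2.findContours((a>.5).astype(np.uint8),cv2.RETR_EXTERNAL,cv2.CHAIN_APPROX_NONE);w=w.copy()
cv2.drawContours(w,cs,-1,(0,0,255),1)
cs,_=cv2.findContours((m>.5).astype(np.uint8),cv2.RETR_EXTERNAL,cv2.CHAIN_APPROX_NONE)
cv2.drawContours(w,cs,-1,(0,255,0),1)
cv2.imwrite(sys.argv[1],w)
E
python3 look.py pics/w1.png
```

```text
clock: 2.25
eef_pos: [454.3, -234.0, 257.6]
eef_rot: [0.0, 0.993, 0.12, 0.0]
wrist_force: [0.5, -0.7, 0.3]
opening: 85.5
gripper_force: 0.0
clock: 2.67
eef_pos: [503.4, -171.8, 257.3]
eef_rot: [0.0, 0.993, 0.121, -0.0]
wrist_force: [0.4, 0.7, -0.3]
opening: 85.5
gripper_force: 0.0
yaw x 13.856080535124915 [ 503.35591463 -171.82946394  257.27012747] 2509.0
[ 5.58092575e+02 -1.60377752e+02  1.93056706e-01] 0.2305148470760876
```

View pics/w1.png

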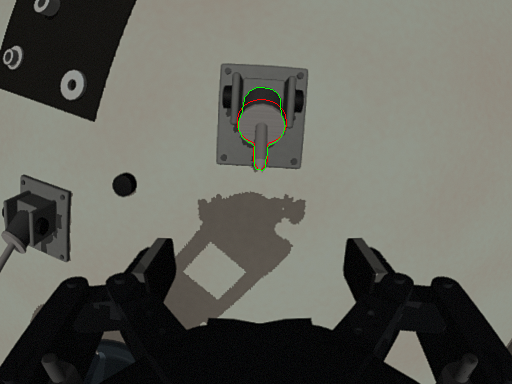

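The wrist view shows the stand head-on, with the seat at (262,122) and the tip at (260,168). The mask also took in the dark boss behind the seat, so I'll trim it by brightness and refit. The parts are on the mat at upper left.

```bash
sed -i 's/^print("yaw/g=cv2.cvtColor(w,cv2.COLOR_BGR2GRAY);th=0.72*np.median(g[m>0]);m=m*(g>th)\nprint("yaw/' look.py; python3 look.py pics/w2.png; python3 - <<'E'
from h import *
a=cv2.imread("pics/w2.png");cv2.imwrite("pics/w2c.png",cv2.resize(a[50:190,190:340],None,fx=4,fy=4,interpolation=cv2.INTER_NEAREST))
E
```

```text
yaw x 13.70249902535671 [ 502.86835417 -172.93687428  257.26669758] 1811.0
[ 5.54238152e+02 -1.60606740e+02  2.19366556e-01] 0.1526853500796701
```

View pics/w2c.png

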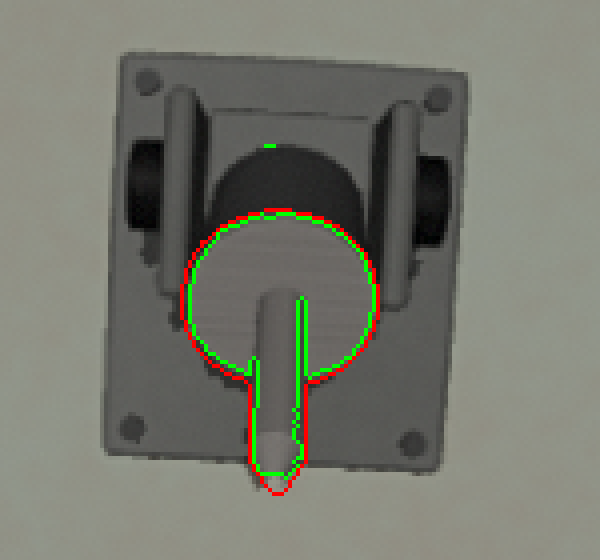

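The fit lies on the seat rim and rod. The base-plate edges give a yaw of about 0.19 rad, so the seat is at (554.5,-160.5,90). Next is the spacer.

```bash
python3 -m creep '{"dp":[[23.4,-29,9],[23.4,-29,9],[23.4,-29,9],[23.4,-29,9],[23.4,-29,9],[23.4,-29,9],[23.4,-29,9],[23.4,-29,9],[23.4,-29,9],[23.4,-29,9],[23.4,-29,9],[0,0,0]],"rot":[[0,0,0],[0,0,0],[0,0,0],[0,0,0],[0,0,0],[0,0,0],[0,0,0],[0,0,0],[0,0,0],[0,0,0],[0,0,0],[0,0,0]],"fingers":[1,1,1,1,1,1,1,1,1,1,1,1]}' 40
cat > part.py <<'E'
from h import *
import sys
P=dict(spacer=[[(16,0),(16,30)]],washer=[[(22,0),(22,10)]],bushing=[[(20,0),(20,7)],[(13,7),(13,22)]])
X0=dict(spacer=[677,199],washer=[556,118],bushing=[591,258])
pose=tool();w=vision.camera("wrist");w=w.copy()
for n in sys.argv[2:]:
    m=near(n,"wrist",X0[n]+[10],pose)
    if m is None: print(n,"none");continue
    m=cv2.morphologyEx(m,cv2.MORPH_CLOSE,np.ones((25,25)))
    x,c=fit([("wrist",m,pose)],P[n],lambda x:(np.eye(3),np.array([x[0],x[1],4])),X0[n],[5,5])
    print(n,x,c,m.sum(),"tool xyz from TCP:",np.round((np.array([*x,4])-pose[1])@pose[0],1))
    a=sil("wrist",P[n],np.eye(3),np.array([*x,4]),pose)
    cs,_=cv2.findContours((a>.5).astype(np.uint8),cv2.RETR_EXTERNAL,cv2.CHAIN_APPROX_NONE);cv2.drawContours(w,cs,-1,(0,0,255),1)
print(pose[1],np.round(pose[0],3).tolist());cv2.imwrite(sys.argv[1],w)
E
sleep 0; python3 part.py pics/w3.png spacer washer bushing
```

```text
clock: 3.87
eef_pos: [678.9, 204.1, 155.9]
eef_rot: [-0.001, 0.993, 0.122, 0.0]
wrist_force: [0.3, 0.5, -0.1]
opening: 85.2
gripper_force: 0.0
spacer [677.99451789 199.52832693] 0.11990717879895907 1140.0 tool xyz from TCP: [ -2.2   4.7 151.9]
washer [556.54261411 114.89407069] 0.18227867751526217 951.0 tool xyz from TCP: [-140.5   57.5  151.6]
bushing [591.92594065 258.36288775] 0.1459241086032057 1024.0 tool xyz from TCP: [-71.5 -73.2 152. ]
[678.93842305 204.13257893 155.91493885] [[0.97, 0.241, 0.001], [0.241, -0.97, 0.003], [0.001, -0.003, -1.0]]
```

View pics/w3.png

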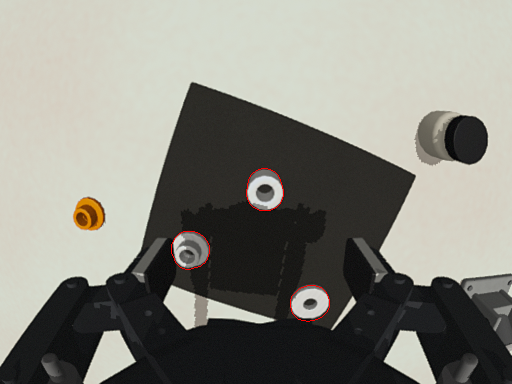

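The red outlines sit on the spacer (265,190), bushing (190,250) and ring (310,302). The orange look-alike at (88,213) stays untouched. Grasping the spacer.

```bash
python3 -m creep '{"dp":[[-1.1,2.3,32],[-1.1,2.4,32],[0,0,32],[0,0,24],[0,0,12],[0,0,0],[0,0,0],[0,0,0],[0,0,0],[0,0,0],[0,0,0],[0,0,0]],"rot":[[0,0,0],[0,0,0],[0,0,0],[0,0,0],[0,0,0],[0,0,0],[0,0,0],[0,0,0],[0,0,0],[0,0,0],[0,0,0],[0,0,0]],"fingers":[1,1,1,1,1,1,0,0,0,0,0,0]}' 40
python3 -m creep '{"dp":[[0,0,0],[0,0,0],[0,0,0],[0,0,-10],[0,0,-20],[0,0,-30],[0,0,-30],[0,0,-30],[0,0,-30]],"rot":[[0,0,0],[0,0,0],[0,0,0],[0,0,0],[0,0,0],[0,0,0],[0,0,0],[0,0,0],[0,0,0]],"fingers":[0,0,0,0,0,0,0,0,0]}'
```

```text
clock: 5.07
eef_pos: [677.7, 194.6, 28.4]
eef_rot: [0.0, 0.993, 0.12, 0.002]
wrist_force: [-0.1, -0.5, 5.7]
opening: 29.8
gripper_force: 40.7
clock: 5.82
eef_pos: [675.9, 194.3, 178.0]
eef_rot: [0.0, 0.993, 0.12, -0.0]
wrist_force: [1.3, 0.9, -1.0]
opening: 29.7
gripper_force: 39.9
```

```bash
cat > go.py <<'E'
# python3 go.py S [dx dy]: rows needed to put TCP on spindle axis at height S, tool z along -axis
from h import *
import sys
O=np.array([554.5,-160.5,90.]);yaw=.19
M=Msp(yaw);a=M[:,2]
G=np.c_[np.cross(-M[:,1],-a),-M[:,1],-a]
if __name__=="__main__":
    S=float(sys.argv[1]);s=status.sense();Rt,p=tool(s)
    print("rotvec units",np.round(R.from_matrix(Rt.T@G).as_rotvec()/np.radians(5),2))
    g=O+a*S;print("goal",g,"now",p)
    print("delta in goal frame",np.round((g-p)@G,1),"in current",np.round((g-p)@Rt,1))
    print("tip in tool frame",np.round((O+66*a-p)@Rt,1),"force tool",np.round(np.array(s["wrist_force"])@Rt,1))
E
python3 go.py 125
```

```text
rotvec units [-0.15  6.01  0.57]
goal [ 493.12473531 -172.30368094  198.25317547] now [675.86704181 194.28992388 177.97208567]
delta in goal frame [-205.2  325.5 -141.9] in current [-265.   312.4  -20.1]
tip in tool frame [-235.5  313.9   31. ] force tool [ 1.5 -0.5  1. ]
```

```bash
python3 -m creep '{"dp":[[0,0,0],[0,0,0],[0,0,0],[0,0,0],[0,0,0],[0,0,0],[0,0,0],[-18.6,29.6,-12.9],[-18.6,29.6,-12.9],[-18.6,29.6,-12.9],[-18.6,29.6,-12.9],[-18.6,29.6,-12.9]],"rot":[[-0.02,0.86,0.08],[-0.02,0.86,0.08],[-0.02,0.86,0.08],[-0.02,0.86,0.08],[-0.02,0.86,0.08],[-0.02,0.86,0.08],[-0.02,0.86,0.08],[0,0,0],[0,0,0],[0,0,0],[0,0,0],[0,0,0]],"fingers":[0,0,0,0,0,0,0,0,0,0,0,0]}'
python3 -m creep '{"dp":[[-18.6,29.6,-12.9],[-18.6,29.6,-12.9],[-18.6,29.6,-12.9],[-18.6,29.6,-12.9],[-18.6,29.6,-12.9],[-18.6,29.6,-12.9],[0,0,0],[0,0,0],[0,0,0]],"rot":[[0,0,0],[0,0,0],[0,0,0],[0,0,0],[0,0,0],[0,0,0],[0,0,0],[0,0,0],[0,0,0]],"fingers":[0,0,0,0,0,0,0,0,0]}'
python3 go.py 125
python3 - <<'E'
from h import *
from go import *
P=tool();w=vision.camera("wrist");s=vision.camera("side");t=vision.camera("top")
w=w.copy()
def draw(n,im):
    for X in (sil(n,SP,M,O,P),sil(n,[[(16,23),(16,-7)]],P[0],P[1],P)):
        cs,_=cv2.findContours((X>.5).astype(np.uint8),cv2.RETR_EXTERNAL,cv2.CHAIN_APPROX_NONE);cv2.drawContours(im,cs,-1,(0,0,255),1)
s=s.copy();cv2.imwrite("pics/side_raw.png",s)
draw("wrist",w);draw("side",s)
a=cv2.resize(w[60:360,130:390],(520,600));b=cv2.resize(s[90:210,250:346],(280,350));
b=np.vstack([b,cv2.resize(cv2.imread("pics/side_raw.png")[100:200,262:342],(280,250))])
cv2.imwrite("pics/c1.png",np.hstack([a,b]))
E
```

```text
clock: 6.82
eef_pos: [594.2, 29.6, 185.8]
eef_rot: [-0.025, 0.961, 0.093, 0.259]
wrist_force: [0.3, -0.3, -0.8]
opening: 29.7
gripper_force: 40.0
clock: 7.57
eef_pos: [495.8, -169.6, 196.3]
eef_rot: [-0.026, 0.961, 0.092, 0.258]
wrist_force: [0.9, 0.4, -0.3]
opening: 29.6
gripper_force: 40.1
rotvec units [-0.02 -0.02 -0.  ]
goal [ 493.12473531 -172.30368094  198.25317547] now [ 495.79334632 -169.62661871  196.2658447 ]
delta in goal frame [-1.7  2.1 -3.3] in current [-1.7  2.1 -3.3]
tip in tool frame [-1.8  2.2 55.7] force tool [ 0.7 -0.2  0.8]
```

View pics/c1.png

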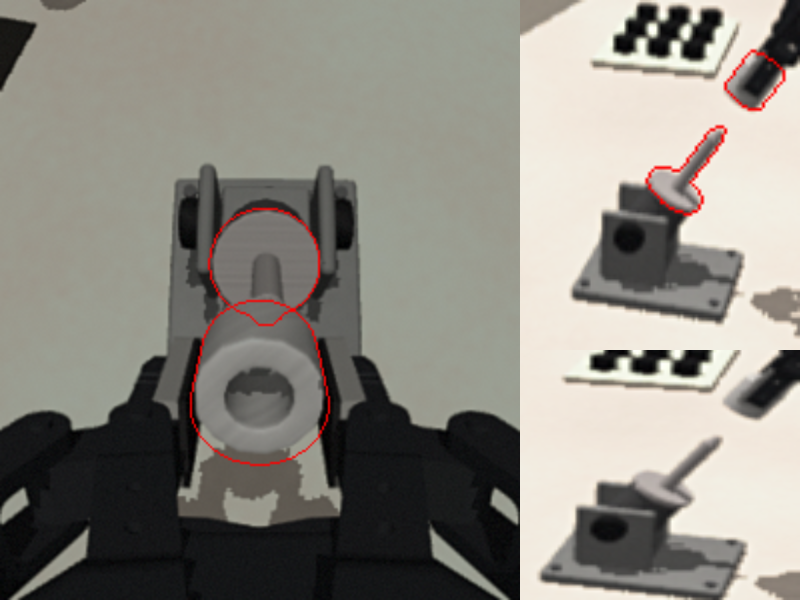

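The view confirms it: the spacer is centred in the fingers with its top face at crop (258,395). The modelled spindle lies on the real one in both the wrist and side views. I'll correct by (-1.7, 2.1) and enter the tip.

```bash
python3 -m creep '{"dp":[[-1.7,2.1,0],[0,0,0],[0,0,0],[0,0,0]],"rot":[[0,0,0],[0,0,0],[0,0,0],[0,0,0]],"fingers":[0,0,0,0]}'
python3 go.py 80; python3 -m creep '{"dp":[[0,0,10],[0,0,10],[0,0,10],[0,0,6],[0,0,0],[0,0,0]],"rot":[[0,0,0],[0,0,0],[0,0,0],[0,0,0],[0,0,0],[0,0,0]],"fingers":[0,0,0,0,0,0]}'
python3 go.py 80
```

```text
clock: 8.05
eef_pos: [495.1, -171.7, 195.1]
eef_rot: [-0.025, 0.961, 0.093, 0.258]
wrist_force: [-0.5, 0.7, -0.7]
opening: 29.9
gripper_force: 40.1
rotvec units [-0.02 -0.02  0.02]
goal [ 515.2198306 -168.0543558  159.2820323] now [ 495.12480891 -171.69845574  195.07443895]
delta in goal frame [-0.2  0.2 41.2] in current [-0.3  0.3 41.2]
tip in tool frame [-0.3  0.3 55.2] force tool [-0.7 -0.7  0.4]
clock: 8.55
eef_pos: [512.6, -168.5, 163.7]
eef_rot: [-0.026, 0.961, 0.092, 0.258]
wrist_force: [0.6, -0.2, -1.3]
opening: 29.9
gripper_force: 40.1
rotvec units [-0.03 -0.01  0.01]
goal [ 515.2198306 -168.0543558  159.2820323] now [ 512.62975877 -168.54103232  163.74355496]
delta in goal frame [0.1 0.  5.2] in current [0.  0.  5.2]
tip in tool frame [ 0.   0.1 19.2] force tool [-0.2  0.3  1.4]
```

```bash
python3 -m creep '{"dp":[[0,0,8],[0,0,8],[0,0,8],[0,0,8],[0,0,8],[0,0,6],[0,0,0],[0,0,0]],"rot":[[0,0,0],[0,0,0],[0,0,0],[0,0,0],[0,0,0],[0,0,0],[0,0,0],[0,0,0]],"fingers":[0,0,0,0,0,0,0,0]}'
python3 go.py 27;python3 - <<'E'
from h import *
w=vision.camera("wrist");s=vision.camera("side");cv2.imwrite("pics/c2.png",np.hstack([cv2.resize(w[60:360,130:390],(520,600)),cv2.resize(s[100:210,260:345],(280,362)).copy() if 0 else cv2.resize(s[100:220,270:326],(280,600))]))
E
```

```text
clock: 9.22
eef_pos: [535.3, -164.4, 124.3]
eef_rot: [-0.025, 0.961, 0.092, 0.258]
wrist_force: [0.5, -0.1, -0.5]
opening: 29.9
gripper_force: 40.1
rotvec units [-0.02 -0.02  0.01]
goal [ 541.24294283 -163.04959508  113.3826859 ] now [ 535.26854797 -164.35609016  124.27894218]
delta in goal frame [-0.2 -0.2 12.5] in current [-0.2 -0.1 12.5]
tip in tool frame [ -0.1  -0.2 -26.5] force tool [0.2 0.2 0.7]
```

View pics/c2.png

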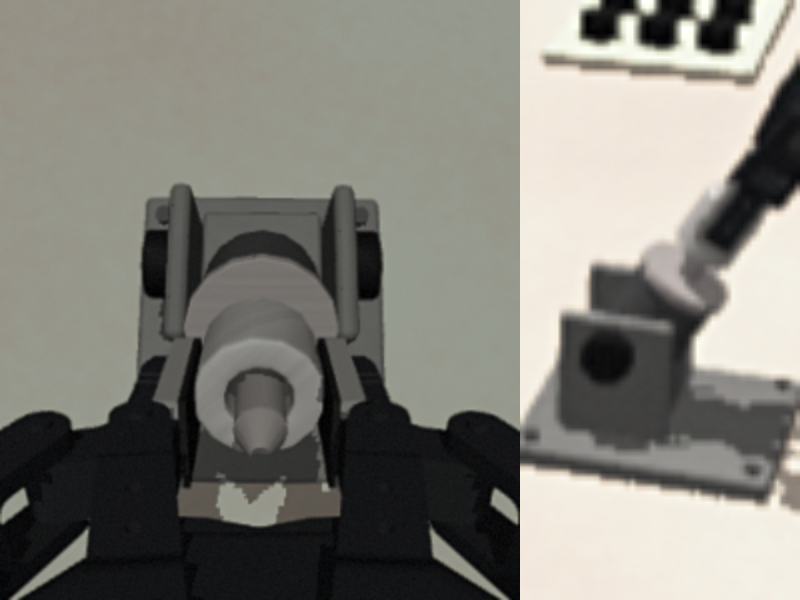

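The spindle tip shows centred through the sleeve's bore at crop (262,425). Sliding home.

```bash
python3 -m creep '{"dp":[[0,0,4],[0,0,3],[0,0,2],[0,0,0],[0,0,0]],"rot":[[0,0,0],[0,0,0],[0,0,0],[0,0,0],[0,0,0]],"fingers":[0,0,0,0,0]}'; python3 go.py 27
python3 -m creep '{"dp":[[0,0,1.5],[0,0,1.5],[0,0,0],[0,0,0]],"rot":[[0,0,0],[0,0,0],[0,0,0],[0,0,0]],"fingers":[0,0,0,0]}';python3 go.py 27
```

```text
clock: 9.73
eef_pos: [539.7, -163.4, 116.2]
eef_rot: [-0.025, 0.961, 0.092, 0.258]
wrist_force: [-0.7, 0.1, -0.5]
opening: 29.8
gripper_force: 40.1
rotvec units [-0.02 -0.02  0.01]
goal [ 541.24294283 -163.04959508  113.3826859 ] now [ 539.72676181 -163.43447518  116.24262346]
delta in goal frame [-0.1 -0.1  3.3] in current [-0.1 -0.1  3.3]
tip in tool frame [ -0.   -0.2 -35.7] force tool [-0.8 -0.2  0.1]
clock: 10.07
eef_pos: [541.2, -163.2, 113.7]
eef_rot: [-0.025, 0.961, 0.092, 0.258]
wrist_force: [0.5, -0.0, 0.7]
opening: 29.8
gripper_force: 40.1
rotvec units [-0.02 -0.02  0.01]
goal [ 541.24294283 -163.04959508  113.3826859 ] now [ 541.22220486 -163.21242958  113.74007667]
delta in goal frame [-0.1 -0.2  0.3] in current [-0.1 -0.2  0.3]
tip in tool frame [ -0.1  -0.2 -38.7] force tool [ 0.8  0.1 -0.4]
```

```bash
python3 -m creep '{"dp":[[0,0,1.5],[0,0,0],[0,0,0]],"rot":[[0,0,0],[0,0,0],[0,0,0]],"fingers":[0,0,0]}'; python3 go.py 27|tail -1
python3 -m creep '{"dp":[[0,0,1],[0,0,0],[0,0,0]],"rot":[[0,0,0],[0,0,0],[0,0,0]],"fingers":[0,0,0]}';python3 go.py 27|tail -1
```

```text
clock: 10.32
eef_pos: [542.0, -163.1, 112.5]
eef_rot: [-0.025, 0.961, 0.092, 0.258]
wrist_force: [0.1, -0.5, 0.5]
opening: 30.1
gripper_force: 40.1
tip in tool frame [ -0.1  -0.2 -40.1] force tool [ 0.3  0.5 -0.4]
clock: 10.57
eef_pos: [542.4, -163.0, 111.6]
eef_rot: [-0.025, 0.961, 0.092, 0.258]
wrist_force: [0.3, 0.4, 0.1]
opening: 29.6
gripper_force: 40.1
tip in tool frame [ -0.1  -0.2 -41.1] force tool [ 0.4 -0.3  0.1]
```

```bash
python3 -m creep '{"dp":[[0,0,1],[0,0,0],[0,0,0]],"rot":[[0,0,0],[0,0,0],[0,0,0]],"fingers":[0,0,0]}'; python3 go.py 27|tail -1
python3 -m creep '{"dp":[[0,0,1],[0,0,0],[0,0,0]],"rot":[[0,0,0],[0,0,0],[0,0,0]],"fingers":[0,0,0]}';python3 go.py 27|tail -1
```

```text
clock: 10.82
eef_pos: [542.8, -163.0, 111.2]
eef_rot: [-0.025, 0.961, 0.092, 0.259]
wrist_force: [-3.1, -1.0, 4.0]
opening: 29.4
gripper_force: 40.6
tip in tool frame [ -0.1  -0.2 -41.7] force tool [-0.7  0.4 -5.1]
clock: 11.07
eef_pos: [542.8, -162.9, 111.1]
eef_rot: [-0.025, 0.961, 0.092, 0.259]
wrist_force: [-9.4, -1.4, 13.7]
opening: 29.7
gripper_force: 41.9
tip in tool frame [ -0.1  -0.2 -41.8] force tool [ -1.3  -0.4 -16.6]
```

It is home: 17 N axial, TCP at s=24.3. Releasing and backing out along the axis.

```bash
python3 -m creep '{"dp":[[0,0,-1],[0,0,0],[0,0,0],[0,0,0],[0,0,0],[0,0,-10],[0,0,-20],[0,0,-30],[0,0,-30],[0,0,-20],[0,0,0],[0,0,0]],"rot":[[0,0,0],[0,0,0],[0,0,0],[0,0,0],[0,0,0],[0,0,0],[0,0,0],[0,0,0],[0,0,0],[0,0,0],[0,0,0],[0,0,0]],"fingers":[0,1,1,1,1,1,1,1,1,1,1,1]}'
cat > down.py <<'E'
from h import *
import sys
g=np.array([float(v) for v in sys.argv[1:4]]);Rt,p=tool()
y=.19;G=np.c_[[np.cos(y),np.sin(y),0],[np.sin(y),-np.cos(y),0],[0,0,-1]]
print("rotvec",np.round(R.from_matrix(Rt.T@G).as_rotvec()/np.radians(5),2),"delta in goal frame",np.round((g-p)@G,1),"now",np.round(p,1))
E
python3 down.py 556.5 115 150
python3 - <<'E'
from h import *
s=vision.camera("side");w=vision.camera("wrist");cv2.imwrite("pics/c3.png",np.hstack([cv2.resize(w[60:360,130:390],(520,600)),cv2.resize(s[100:220,270:326],(280,600))]))
E
```

```text
clock: 12.07
eef_pos: [489.0, -174.0, 206.7]
eef_rot: [-0.024, 0.961, 0.092, 0.259]
wrist_force: [0.2, 0.1, 0.9]
opening: 85.2
gripper_force: 0.0
rotvec [ 0.01 -6.03  0.01] delta in goal frame [ 120.9 -271.    56.7] now [ 489.  -174.   206.7]
```

View pics/c3.png

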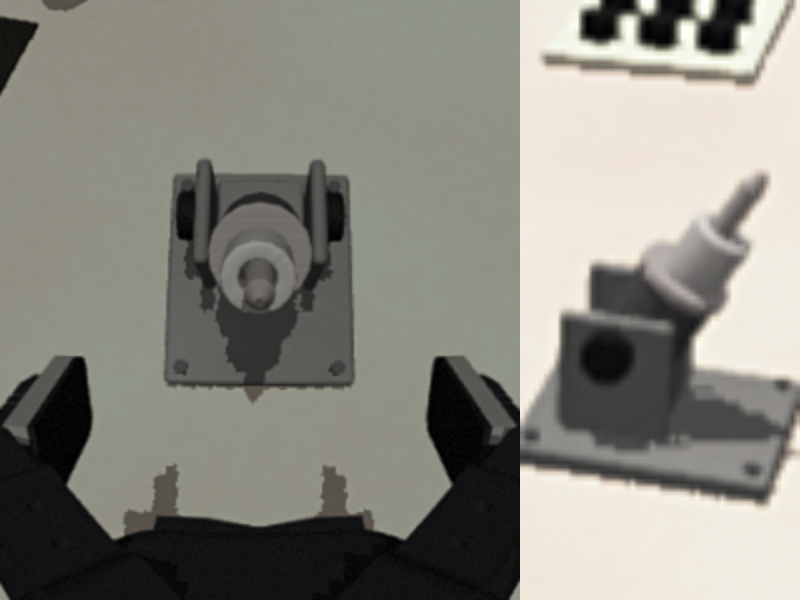

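The spacer sits flush on the seat with the spindle still protruding. On to the ring.

```bash
python3 -m creep '{"dp":[[0,0,0],[0,0,0],[0,0,0],[0,0,0],[0,0,0],[0,0,0],[0,0,0],[15,-34,0],[15,-34,5],[15,-34,8],[15,-34,8],[15,-34,8]],"rot":[[0,-0.86,0],[0,-0.86,0],[0,-0.86,0],[0,-0.86,0],[0,-0.86,0],[0,-0.86,0],[0,-0.86,0],[0,0,0],[0,0,0],[0,0,0],[0,0,0],[0,0,0]],"fingers":[1,1,1,1,1,1,1,1,1,1,1,1]}'
python3 -m creep '{"dp":[[15,-34,8],[15,-34,10],[15,-33,10],[0,0,20],[0,0,0],[0,0,0],[0,0,0]],"rot":[[0,0,0],[0,0,0],[0,0,0],[0,0,0],[0,0,0],[0,0,0],[0,0,0]],"fingers":[1,1,1,1,1,1,1]}'
python3 part.py pics/w4.png washer
```

```text
clock: 13.17
eef_pos: [530.2, 10.7, 175.7]
eef_rot: [-0.002, 0.995, 0.096, 0.003]
wrist_force: [0.3, 0.2, -0.1]
opening: 85.4
gripper_force: 0.0
clock: 13.75
eef_pos: [555.3, 115.7, 129.8]
eef_rot: [-0.002, 0.995, 0.096, 0.004]
wrist_force: [0.7, 0.0, -0.2]
opening: 85.4
gripper_force: 0.0
washer [558.42610335 115.64740705] 0.09142414926623532 2009.0 tool xyz from TCP: [  2.1   1.  125.9]
[555.25662371 115.7112273  129.84519436] [[0.982, 0.19, 0.007], [0.19, -0.982, 0.004], [0.008, -0.003, -1.0]]
```

```bash
python3 -m creep '{"dp":[[2.1,1,25],[0,0,25],[0,0,25],[0,0,20],[0,0,12],[0,0,0],[0,0,0],[0,0,0]],"rot":[[0,0,0],[0,0,0],[0,0,0],[0,0,0],[0,0,0],[0,0,0],[0,0,0],[0,0,0]],"fingers":[1,1,1,1,1,1,1,1]}'
python3 part.py pics/w5.png washer
```

```text
clock: 14.52
eef_pos: [560.0, 115.6, 24.9]
eef_rot: [-0.001, 0.995, 0.095, 0.006]
wrist_force: [0.0, -1.0, -0.2]
opening: 85.3
gripper_force: 0.0
washer [558.12902069 115.59849548] 0.07719959839300561 5112.0 tool xyz from TCP: [-2.  -0.4 20.9]
[559.96755928 115.55154378  24.9114324 ] [[0.982, 0.19, 0.012], [0.19, -0.982, 0.004], [0.012, -0.002, -1.0]]
```

```bash
python3 -m creep '{"dp":[[-1.9,0,4],[0,0,3.4],[0,0,0],[0,0,0],[0,0,0],[0,0,0],[0,0,0],[0,0,0],[0,0,0],[0,0,0]],"rot":[[0,0,0],[0,0,0],[0,0,0],[0,0,0],[0,0,0],[0,0,0],[0,0,0],[0,0,0],[0,0,0],[0,0,0]],"fingers":[1,1,1,0,0,0,0,0,0,0]}' 40
python3 part.py pics/w6.png washer
```

```text
clock: 15.45
eef_pos: [557.2, 115.6, 16.6]
eef_rot: [-0.001, 0.995, 0.096, 0.005]
wrist_force: [-0.2, 0.3, 4.7]
opening: 41.7
gripper_force: 40.5
washer [557.5488416  115.62922883] 0.0955577224407177 5567.0 tool xyz from TCP: [ 0.2  0.  12.6]
[557.21615422 115.57879102  16.63803832] [[0.982, 0.191, 0.01], [0.191, -0.982, 0.004], [0.01, -0.002, -1.0]]
```

```bash
python3 -m creep '{"dp":[[0,0,-10],[0,0,-25],[0,0,-35],[0,0,-35],[0,0,-35],[0,0,0],[0,0,0],[0,0,0],[0,0,0],[0,0,0],[0,0,0],[0,0,0]],"rot":[[0,0,0],[0,0,0],[0,0,0],[0,0,0],[0,0,0],[0,0.86,0],[0,0.86,0],[0,0.86,0],[0,0.86,0],[0,0.86,0],[0,0.86,0],[0,0.86,0]],"fingers":[0,0,0,0,0,0,0,0,0,0,0,0]}'
python3 go.py 110
```

```text
clock: 16.55
eef_pos: [554.4, 119.3, 156.1]
eef_rot: [-0.031, 0.967, 0.095, 0.234]
wrist_force: [-1.0, 1.4, -0.7]
opening: 41.5
gripper_force: 40.6
rotvec units [-0.21  0.54  0.02]
goal [ 500.48976707 -170.88723922  185.26279442] now [554.38815167 119.27899916 156.12909759]
delta in goal frame [-78.7 274.8 -79.1] in current [-82.9 273.2 -80.2]
tip in tool frame [-80.9 274.  -36.3] force tool [-1.  -1.6  0.3]
```

```bash
python3 -m creep '{"dp":[[0,0,0],[-10,30,-20],[-10,34,-20],[-10,34,-20],[-10,34,-19],[-10,36,0],[-10,36,0],[-10,36,0],[-9,34,0],[0,0,0],[0,0,0],[0,0,0]],"rot":[[-0.1,0.27,0.01],[-0.1,0.27,0.01],[0,0,0],[0,0,0],[0,0,0],[0,0,0],[0,0,0],[0,0,0],[0,0,0],[0,0,0],[0,0,0],[0,0,0]],"fingers":[0,0,0,0,0,0,0,0,0,0,0,0]}'
python3 go.py 110
```

```text
clock: 17.55
eef_pos: [507.9, -156.8, 180.2]
eef_rot: [-0.027, 0.963, 0.092, 0.253]
wrist_force: [0.1, 1.1, 0.1]
opening: 41.3
gripper_force: 40.7
rotvec units [-0.08  0.11 -0.  ]
goal [ 500.48976707 -170.88723922  185.26279442] now [ 507.93650876 -156.79372312  180.18762531]
delta in goal frame [-6.1 12.4 -9.4] in current [-6.2 12.4 -9.4]
tip in tool frame [-5.8 12.7 34.6] force tool [ 0.3 -1.1  0.1]
```

```bash
python3 -m creep '{"dp":[[-6,12.4,-4],[0,0,0],[0,0,0],[0,0,0]],"rot":[[-0.08,0.11,0],[0,0,0],[0,0,0],[0,0,0]],"fingers":[0,0,0,0]}'
python3 go.py 110;python3 - <<'E'
from h import *
P=tool();vision.camera("wrist");m=near("washer","wrist",P[1]+P[0][:,2]*8,P)
print(m.sum());m=cv2.morphologyEx(m,cv2.MORPH_CLOSE,np.ones((45,45)))
print(fit([("wrist",m,P)],[[(22,0),(22,-10)]],lambda x:(P[0],P[1]+P[0]@np.array(x)),[0,0,12.6],[3,3,3]))
E
```

```text
clock: 17.88
eef_pos: [503.8, -169.2, 180.9]
eef_rot: [-0.024, 0.962, 0.092, 0.258]
wrist_force: [-0.5, 0.2, -0.7]
opening: 41.7
gripper_force: 40.8
rotvec units [-0.    0.    0.02]
goal [ 500.48976707 -170.88723922  185.26279442] now [ 503.75110717 -169.22130644  180.88058543]
delta in goal frame [-0.9  1.  -5.6] in current [-0.9  1.  -5.6]
tip in tool frame [-0.9  1.  38.4] force tool [-0.7 -0.3  0.4]
5120.0
(array([-2.41543853, -0.02955793, 19.73244038]), np.float64(0.020674715129693433))
```

```bash
python3 -m creep '{"dp":[[-1.2,1,0],[0,0,0],[0,0,8],[0,0,8],[0,0,8],[0,0,6],[0,0,0],[0,0,0]],"rot":[[0,0,0],[0,0,0],[0,0,0],[0,0,0],[0,0,0],[0,0,0],[0,0,0],[0,0,0]],"fingers":[0,0,0,0,0,0,0,0]}'
python3 go.py 44
python3 -m creep '{"dp":[[0,0,5],[0,0,5],[0,0,4],[0,0,0]],"rot":[[0,0,0],[0,0,0],[0,0,0],[0,0,0]],"fingers":[0,0,0,0]}'
python3 go.py 44
```

```text
clock: 18.65
eef_pos: [517.7, -169.1, 153.6]
eef_rot: [-0.024, 0.962, 0.092, 0.257]
wrist_force: [-0.3, 0.0, 0.1]
opening: 41.6
gripper_force: 40.8
rotvec units [0.01 0.01 0.  ]
goal [ 532.89590683 -164.65489569  128.10511777] now [ 517.70310652 -169.14396476  153.59438821]
delta in goal frame [ 0.9 -1.5 30. ] in current [ 0.9 -1.6 30. ]
tip in tool frame [ 0.9 -1.5  8. ] force tool [-0.3 -0.1 -0.2]
clock: 18.98
eef_pos: [524.8, -168.0, 141.5]
eef_rot: [-0.024, 0.962, 0.092, 0.258]
wrist_force: [-0.3, -0.4, 0.6]
opening: 41.4
gripper_force: 40.8
rotvec units [0.01 0.   0.  ]
goal [ 532.89590683 -164.65489569  128.10511777] now [ 524.76399822 -167.97480986  141.45050638]
delta in goal frame [ 0.8 -1.7 15.9] in current [ 0.8 -1.7 15.9]
tip in tool frame [ 0.8 -1.7 -6.1] force tool [-0.   0.3 -0.8]
```

```bash
python3 -m creep '{"dp":[[0.3,-1.5,0],[0,0,5],[0,0,5],[0,0,3],[0,0,0],[0,0,0]],"rot":[[0,0,0],[0,0,0],[0,0,0],[0,0,0],[0,0,0],[0,0,0]],"fingers":[0,0,0,0,0,0]}'
python3 go.py 42.6
python3 -m creep '{"dp":[[0,0,2],[0,0,1],[0,0,0],[0,0,0]],"rot":[[0,0,0],[0,0,0],[0,0,0],[0,0,0]],"fingers":[0,0,0,0]}'
python3 go.py 42.6
```

```text
clock: 19.48
eef_pos: [531.0, -165.2, 130.6]
eef_rot: [-0.024, 0.962, 0.092, 0.258]
wrist_force: [-0.4, -0.3, -0.3]
opening: 41.5
gripper_force: 40.8
rotvec units [0.01 0.   0.  ]
goal [ 533.58330979 -164.52269446  126.8926822 ] now [ 530.96411519 -165.21139763  130.59980792]
delta in goal frame [ 0.5 -0.2  4.6] in current [ 0.5 -0.2  4.6]
tip in tool frame [  0.5  -0.2 -18.8] force tool [-0.5  0.2  0.1]
clock: 19.82
eef_pos: [532.4, -165.1, 128.4]
eef_rot: [-0.024, 0.962, 0.092, 0.258]
wrist_force: [0.2, -0.6, -0.3]
opening: 42.0
gripper_force: 40.8
rotvec units [ 0.02 -0.    0.  ]
goal [ 533.58330979 -164.52269446  126.8926822 ] now [ 532.44516746 -165.09459785  128.36891519]
delta in goal frame [ 0.3 -0.3  1.9] in current [ 0.3 -0.3  1.9]
tip in tool frame [  0.3  -0.3 -21.5] force tool [-0.1  0.7  0.3]
```

```bash
python3 -m creep '{"dp":[[0,0,1.5],[0,0,0],[0,0,0]],"rot":[[0,0,0],[0,0,0],[0,0,0]],"fingers":[0,0,0]}'
python3 go.py 42.6|tail -1
python3 -m creep '{"dp":[[0,0,1],[0,0,0],[0,0,0]],"rot":[[0,0,0],[0,0,0],[0,0,0]],"fingers":[0,0,0]}'
python3 go.py 42.6|tail -2
python3 -m creep '{"dp":[[0,0,1],[0,0,0],[0,0,0]],"rot":[[0,0,0],[0,0,0],[0,0,0]],"fingers":[0,0,0]}'
python3 go.py 42.6|tail -2
```

```text
clock: 20.07
eef_pos: [533.2, -164.9, 127.0]
eef_rot: [-0.024, 0.962, 0.092, 0.258]
wrist_force: [-0.4, 0.2, 0.5]
opening: 42.3
gripper_force: 40.8
tip in tool frame [  0.4  -0.3 -23.1] force tool [-0.1 -0.3 -0.6]
clock: 20.32
eef_pos: [533.4, -164.9, 126.7]
eef_rot: [-0.023, 0.962, 0.092, 0.258]
wrist_force: [-3.7, -0.7, 5.7]
opening: 41.5
gripper_force: 41.4
delta in goal frame [ 0.3 -0.3 -0. ] in current [ 0.3 -0.3 -0. ]
tip in tool frame [  0.3  -0.3 -23.4] force tool [-0.4 -0.  -6.8]
clock: 20.57
eef_pos: [533.5, -164.9, 126.6]
eef_rot: [-0.023, 0.961, 0.091, 0.258]
wrist_force: [-9.8, -1.5, 14.1]
opening: 42.0
gripper_force: 42.3
delta in goal frame [ 0.3 -0.3 -0.1] in current [ 0.3 -0.3 -0.1]
tip in tool frame [  0.3  -0.2 -23.5] force tool [ -1.5  -0.3 -17.2]
```

The ring contacts exactly at s=30.0, which is home against the sleeve. Releasing and going for the bushing.

```bash
python3 -m creep '{"dp":[[0,0,-1],[0,0,0],[0,0,0],[0,0,0],[0,0,0],[0,0,-10],[0,0,-20],[0,0,-25],[0,0,-20],[0,0,-10],[0,0,0],[0,0,0]],"rot":[[0,0,0],[0,0,0],[0,0,0],[0,0,0],[0,0,0],[0,0,0],[0,0,0],[0,0,0],[0,0,0],[0,0,0],[0,0,0],[0,0,0]],"fingers":[0,1,1,1,1,1,1,1,1,1,1,1]}'
python3 down.py 592 258.4 130
python3 - <<'E'
from h import *
from go import *
P=tool();vision.camera("wrist")
for n,h in (("washer",35),("spacer",15)):
    print(n,[(np.round((np.array(d["point"])-O)@M,1),round(d["p"],2)) for d in finder.spot_point(n,"wrist")])
E
```

```text
clock: 21.57
eef_pos: [492.0, -173.0, 200.0]
eef_rot: [-0.023, 0.961, 0.092, 0.258]
wrist_force: [-0.4, -0.8, 0.2]
opening: 85.3
gripper_force: 0.0
rotvec [ 0.03 -6.01 -0.  ] delta in goal frame [ 179.6 -404.7   70. ] now [ 492. -173.  200.]
washer [(array([-0.4, -2.3, 32.4]), 0.84)]
spacer [(array([ 173.7,  151.6, -203.3]), 0.46), (array([-2. ,  1.9,  0.6]), 0.45)]
```

```bash
python3 -m creep '{"dp":[[0,0,0],[0,0,0],[0,0,0],[0,0,0],[0,0,0],[0,0,0],[0,0,0],[15,-34,0],[15,-34,0],[15,-34,5],[15,-34,5],[15,-34,5]],"rot":[[0,-0.86,0],[0,-0.86,0],[0,-0.86,0],[0,-0.86,0],[0,-0.86,0],[0,-0.86,0],[0,-0.86,0],[0,0,0],[0,0,0],[0,0,0],[0,0,0],[0,0,0]],"fingers":[1,1,1,1,1,1,1,1,1,1,1,1]}'
python3 -m creep '{"dp":[[15,-34,5],[15,-34,8],[15,-34,8],[15,-34,8],[15,-34,8],[15,-34,8],[15,-33,10],[0,0,0],[0,0,0],[0,0,0]],"rot":[[0,0,0],[0,0,0],[0,0,0],[0,0,0],[0,0,0],[0,0,0],[0,0,0],[0,0,0],[0,0,0],[0,0,0]],"fingers":[1,1,1,1,1,1,1,1,1,1]}'
python3 part.py pics/w7.png bushing; python3 down.py 592 258.4 70
```

```text
clock: 22.72
eef_pos: [533.5, 11.2, 184.3]
eef_rot: [-0.001, 0.995, 0.095, 0.006]
wrist_force: [0.9, -0.8, -0.1]
opening: 85.3
gripper_force: 0.0
clock: 23.55
eef_pos: [591.4, 261.8, 130.6]
eef_rot: [-0.0, 0.995, 0.096, 0.005]
wrist_force: [0.1, -0.7, 0.9]
opening: 85.5
gripper_force: 0.0
bushing [591.82475523 258.00019053] 0.12740126463261925 1536.0 tool xyz from TCP: [ -1.7   3.7 126.6]
[591.4431811  261.76982751 130.61340644] [[0.982, 0.191, 0.01], [0.191, -0.982, 0.002], [0.01, 0.0, -1.0]]
rotvec [ 0.   -0.14 -0.  ] delta in goal frame [-0.4  2.2 61.7] now [592.  260.6 131.7]
```

```bash
python3 -m creep '{"dp":[[-0.2,2.5,20],[0,0,25],[0,0,25],[0,0,16],[0,0,0],[0,0,0],[0,0,0]],"rot":[[0,-0.14,0],[0,0,0],[0,0,0],[0,0,0],[0,0,0],[0,0,0],[0,0,0]],"fingers":[1,1,1,1,1,1,1]}'
python3 part.py pics/w8.png bushing; python3 down.py 592 258.2 26.5
```

```text
clock: 24.23
eef_pos: [594.0, 258.6, 47.4]
eef_rot: [-0.0, 0.996, 0.095, 0.002]
wrist_force: [0.5, 0.8, 0.4]
opening: 85.3
gripper_force: 0.0
bushing [591.98608622 258.15524951] 0.10691900417305855 3167.0 tool xyz from TCP: [-2.2  0.1 43.3]
[594.04695777 258.61223502  47.35080881] [[0.982, 0.188, 0.003], [0.188, -0.982, 0.001], [0.003, -0.0, -1.0]]
rotvec [-0.   -0.05  0.  ] delta in goal frame [-2.5  0.5 21.4] now [594.4 259.1  47.9]
```

```bash
python3 -m creep '{"dp":[[-2.5,0.3,7],[0,0,7],[0,0,7],[0,0,0],[0,0,0],[0,0,0]],"rot":[[0,0,0],[0,0,0],[0,0,0],[0,0,0],[0,0,0],[0,0,0]],"fingers":[1,1,1,1,1,1]}'
python3 part.py pics/w9.png bushing; python3 down.py 592 258.2 26.5
```

```text
clock: 24.83
eef_pos: [590.6, 258.6, 24.8]
eef_rot: [-0.0, 0.995, 0.095, 0.0]
wrist_force: [-0.4, -0.7, -1.2]
opening: 85.4
gripper_force: 0.0
bushing [591.50560279 258.12617111] 0.12189162914449436 4040.0 tool xyz from TCP: [ 0.8  0.6 20.8]
[590.61923396 258.58272563  24.80553628] [[0.982, 0.19, 0.001], [0.19, -0.982, 0.0], [0.001, -0.0, -1.0]]
rotvec [-0.   -0.02  0.01] delta in goal frame [ 1.   0.6 -1.3] now [590.9 258.6  25.2]
```

```bash
python3 -m creep '{"dp":[[0.9,0.4,-1.8],[0,0,0],[0,0,0],[0,0,0],[0,0,0],[0,0,0],[0,0,0],[0,0,0],[0,0,0],[0,0,0],[0,0,0],[0,0,0]],"rot":[[0,0,0],[0,0,0],[0,0,0],[0,0,0],[0,0,0],[0,0,0],[0,0,0],[0,0,0],[0,0,0],[0,0,0],[0,0,0],[0,0,0]],"fingers":[1,1,0,0,0,0,0,0,0,0,0,0]}' 40
python3 part.py pics/w10.png bushing; python3 down.py 592 258.2 26.5
```

```text
clock: 25.93
eef_pos: [591.7, 258.3, 27.1]
eef_rot: [-0.0, 0.995, 0.095, 0.001]
wrist_force: [-0.2, 0.1, 2.4]
opening: 24.1
gripper_force: 39.3
bushing [591.90219324 258.37937875] 0.2394107655496086 3396.0 tool xyz from TCP: [ 0.2 -0.  23.1]
[591.71082979 258.33700781  27.14364897] [[0.982, 0.19, 0.001], [0.19, -0.982, 0.0], [0.001, -0.0, -1.0]]
rotvec [-0.   -0.02  0.01] delta in goal frame [0.2 0.2 0.6] now [591.7 258.3  27.1]
```

The hub is gripped (opening 24 mm, flange face at tool z≈23). Lifting and carrying.

```bash
python3 -m creep '{"dp":[[0,0,-10],[0,0,-25],[0,0,-35],[0,0,-35],[0,0,-25],[0,0,0],[0,0,0],[0,0,0],[0,0,0],[0,0,0],[0,0,0],[0,0,0]],"rot":[[0,0,0],[0,0,0],[0,0,0],[0,0,0],[0,0,0],[0,0.86,0],[0,0.86,0],[0,0.86,0],[0,0.86,0],[0,0.86,0],[0,0.86,0],[0,0.86,0]],"fingers":[0,0,0,0,0,0,0,0,0,0,0,0]}'
python3 -m creep '{"dp":[[0,0,0],[0,0,0]],"rot":[[0,0,0],[0,0,0]],"fingers":[0,0]}'
python3 go.py 118
```

```text
clock: 27.03
eef_pos: [591.2, 258.3, 157.8]
eef_rot: [-0.025, 0.961, 0.092, 0.261]
wrist_force: [0.1, -0.7, 0.1]
opening: 24.1
gripper_force: 39.3
clock: 27.2
eef_pos: [590.3, 258.0, 156.4]
eef_rot: [-0.024, 0.962, 0.092, 0.257]
wrist_force: [0.9, 0.2, 0.1]
opening: 24.0
gripper_force: 39.3
rotvec units [-0.    0.01  0.01]
goal [ 496.56175013 -171.6426748   192.19099765] now [590.34782422 258.00561759 156.40975275]
delta in goal frame [-132.1  404.2 -117.6] in current [-132.7  404.  -117.6]
tip in tool frame [-132.6  404.   -65.6] force tool [ 0.8 -0.   0.4]
```

```bash
python3 -m creep '{"dp":[[-12,30,-20],[-12,30,-20],[-12,30,-20],[-12,30,-20],[-12,30,-20],[-12,30,-18],[-10,37,0],[-10,37,0],[-10,37,0],[-10,37,0],[-10,37,0],[-10,35,0]],"rot":[[0,0,0],[0,0,0],[0,0,0],[0,0,0],[0,0,0],[0,0,0],[0,0,0],[0,0,0],[0,0,0],[0,0,0],[0,0,0],[0,0,0]],"fingers":[0,0,0,0,0,0,0,0,0,0,0,0]}'
python3 -m creep '{"dp":[[0,0,0],[0,0,0],[0,0,0]],"rot":[[0,0,0],[0,0,0],[0,0,0]],"fingers":[0,0,0]}'
python3 go.py 118
```

```text
clock: 28.2
eef_pos: [513.7, -127.8, 184.5]
eef_rot: [-0.024, 0.961, 0.092, 0.259]
wrist_force: [1.1, 0.6, -0.2]
opening: 23.9
gripper_force: 39.4
clock: 28.45
eef_pos: [512.6, -124.7, 183.8]
eef_rot: [-0.025, 0.962, 0.092, 0.257]
wrist_force: [-0.1, -0.4, -1.1]
opening: 24.0
gripper_force: 39.4
rotvec units [-0.01  0.01  0.01]
goal [ 496.56175013 -171.6426748   192.19099765] now [ 512.59505441 -124.73528198  183.76074756]
delta in goal frame [-17.1  43.  -19.6] in current [-17.1  43.  -19.6]
tip in tool frame [-17.1  43.1  32.4] force tool [-0.8  0.4  0.9]
```

```bash
python3 -m creep '{"dp":[[0,0,-18],[-8,20,0],[-9,23,0],[0,0,0],[0,0,0],[0,0,0]],"rot":[[0,0,0],[0,0,0],[0,0,0],[0,0,0],[0,0,0],[0,0,0]],"fingers":[0,0,0,0,0,0]}'
python3 go.py 118
python3 - <<'E'
from h import *
P=tool();vision.camera("wrist");m=near("bushing","wrist",P[1]+P[0][:,2]*15,P)
print(m.sum());m=cv2.morphologyEx(m,cv2.MORPH_CLOSE,np.ones((45,45)))
print(fit([("wrist",m,P)],[[(20,0),(20,-7)],[(13,-7),(13,-22)]],lambda x:(P[0],P[1]+P[0]@np.array([x[0],x[1],23.1])),[0,0],[3,3]))
E
```

```text
clock: 28.95
eef_pos: [496.7, -169.1, 190.5]
eef_rot: [-0.026, 0.962, 0.093, 0.256]
wrist_force: [0.0, 0.1, -0.7]
opening: 23.9
gripper_force: 39.4
rotvec units [-0.04  0.03  0.02]
goal [ 496.56175013 -171.6426748   192.19099765] now [ 496.73401111 -169.10964532  190.51052998]
delta in goal frame [ 0.3  2.5 -1.8] in current [ 0.3  2.4 -1.8]
tip in tool frame [ 0.4  2.6 50.2] force tool [-0.3 -0.1  0.6]
3145.0
(array([-0.02076472,  0.15747115]), np.float64(0.23928073807420303))
```

Centred in hand. I'll correct y by +2.4 and approach.

```bash
python3 -m creep '{"dp":[[0.1,2.4,0],[0,0,0],[0,0,0],[0,0,6],[0,0,6],[0,0,6],[0,0,0],[0,0,0]],"rot":[[0,0,0],[0,0,0],[0,0,0],[0,0,0],[0,0,0],[0,0,0],[0,0,0],[0,0,0]],"fingers":[0,0,0,0,0,0,0,0]}'
python3 go.py 63
```

```text
clock: 29.72
eef_pos: [505.9, -171.5, 174.0]
eef_rot: [-0.025, 0.962, 0.092, 0.256]
wrist_force: [0.2, -0.3, -0.2]
opening: 24.3
gripper_force: 39.4
rotvec units [-0.02  0.04  0.  ]
goal [ 523.56686659 -166.44905519  144.55960044] now [ 505.94946329 -171.48081712  174.01980885]
delta in goal frame [ 1.1 -1.6 34.6] in current [ 1.2 -1.5 34.6]
tip in tool frame [ 1.2 -1.6 31.6] force tool [0.  0.3 0.3]
```

```bash
python3 -m creep '{"dp":[[1,-1.4,0],[0,0,0],[0,0,0],[0,0,6],[0,0,6],[0,0,5],[0,0,0],[0,0,0]],"rot":[[0,0,0],[0,0,0],[0,0,0],[0,0,0],[0,0,0],[0,0,0],[0,0,0],[0,0,0]],"fingers":[0,0,0,0,0,0,0,0]}'
python3 go.py 63
python3 -m creep '{"dp":[[0,0,5],[0,0,5],[0,0,3],[0,0,0],[0,0,0]],"rot":[[0,0,0],[0,0,0],[0,0,0],[0,0,0],[0,0,0]],"fingers":[0,0,0,0,0]}'
python3 go.py 63
```

```text
clock: 30.38
eef_pos: [514.9, -168.4, 159.9]
eef_rot: [-0.025, 0.962, 0.092, 0.256]
wrist_force: [0.2, -0.6, -1.1]
opening: 24.0
gripper_force: 39.4
rotvec units [-0.02  0.04  0.  ]
goal [ 523.56686659 -166.44905519  144.55960044] now [ 514.85375115 -168.37316071  159.91553878]
delta in goal frame [ 0.  -0.2 17.8] in current [ 0.1 -0.2 17.8]
tip in tool frame [ 0.1 -0.2 14.8] force tool [-0.5  0.7  1. ]
clock: 30.8
eef_pos: [521.2, -167.3, 148.9]
eef_rot: [-0.025, 0.962, 0.092, 0.256]
wrist_force: [0.1, -1.5, 0.2]
opening: 24.0
gripper_force: 39.4
rotvec units [-0.01  0.03  0.  ]
goal [ 523.56686659 -166.44905519  144.55960044] now [ 521.22885875 -167.27055799  148.93949549]
delta in goal frame [-0.1 -0.4  5. ] in current [-0.1 -0.4  5. ]
tip in tool frame [-0.1 -0.4  2. ] force tool [-0.1  1.5 -0.3]
```

```bash
python3 -m creep '{"dp":[[0,-0.4,2],[0,0,2],[0,0,0],[0,0,0]],"rot":[[0,0,0],[0,0,0],[0,0,0],[0,0,0]],"fingers":[0,0,0,0]}'
python3 go.py 63|tail -2
python3 -m creep '{"dp":[[0,0,1],[0,0,0],[0,0,0]],"rot":[[0,0,0],[0,0,0],[0,0,0]],"fingers":[0,0,0]}'
python3 go.py 63|tail -2
python3 -m creep '{"dp":[[0,0,1],[0,0,0],[0,0,0]],"rot":[[0,0,0],[0,0,0],[0,0,0]],"fingers":[0,0,0]}'
python3 go.py 63|tail -2
```

```text
clock: 31.13
eef_pos: [523.1, -166.6, 145.7]
eef_rot: [-0.025, 0.962, 0.092, 0.256]
wrist_force: [0.3, 0.3, -0.5]
opening: 24.5
gripper_force: 39.4
delta in goal frame [-0.2 -0.1  1.2] in current [-0.2 -0.1  1.2]
tip in tool frame [-0.2 -0.1 -1.8] force tool [ 0.1 -0.2  0.6]
clock: 31.38
eef_pos: [523.6, -166.6, 144.9]
eef_rot: [-0.025, 0.962, 0.092, 0.256]
wrist_force: [-0.3, 0.6, 0.3]
opening: 24.4
gripper_force: 39.4
delta in goal frame [-0.2 -0.1  0.3] in current [-0.2 -0.1  0.3]
tip in tool frame [-0.2 -0.1 -2.7] force tool [ 0.  -0.6 -0.4]
clock: 31.63
eef_pos: [523.8, -166.5, 144.7]
eef_rot: [-0.024, 0.962, 0.092, 0.257]
wrist_force: [-4.1, -0.4, 6.5]
opening: 24.2
gripper_force: 40.2
delta in goal frame [-0.3 -0.1 -0. ] in current [-0.3 -0.1 -0. ]
tip in tool frame [-0.3 -0.1 -3. ] force tool [-0.3 -0.3 -7.6]
```

```bash
python3 -m creep '{"dp":[[0,0,1],[0,0,0],[0,0,0],[0,0,-1.2],[0,0,0],[0,0,0],[0,0,0],[0,0,0],[0,0,0],[0,0,-10],[0,0,-20],[0,0,-25]],"rot":[[0,0,0],[0,0,0],[0,0,0],[0,0,0],[0,0,0],[0,0,0],[0,0,0],[0,0,0],[0,0,0],[0,0,0],[0,0,0],[0,0,0]],"fingers":[0,0,0,0,1,1,1,1,1,1,1,1]}'
python3 -m creep '{"dp":[[0,0,-25],[0,0,-10],[0,0,0],[0,0,0],[0,0,0]],"rot":[[0,0,0],[0,0,0],[0,0,0],[0,0,0],[0,0,0]],"fingers":[1,1,1,1,1]}'
python3 - <<'E'
from h import *
from go import *
P=tool();w=vision.camera("wrist").copy();s=vision.camera("side").copy();s0=s.copy()
parts=[[(24,-6),(24,0)],[(16,0),(16,30)],[(22,30),(22,40)],[(20,40),(20,47)],[(13,47),(13,62)]]
for p in parts:
  for n,im in (("wrist",w),("side",s)):
    if n=="side" :
        cs,_=cv2.findContours((sil(n,[p],M,O,P)>.5).astype(np.uint8),0,1);cv2.drawContours(im,cs,-1,(0,0,255),1)
cv2.imwrite("pics/end.png",np.hstack([cv2.resize(w[60:260,170:350],(400,444)),np.vstack([cv2.resize(x[115:180,270:350],(400,290)) for x in (s0,s)])[:444] if 0 else cv2.resize(s0[118:180,278:334],(400,444))]))
E
```

```text
clock: 32.63
eef_pos: [496.6, -171.1, 191.0]
eef_rot: [-0.026, 0.962, 0.092, 0.255]
wrist_force: [0.6, -0.2, -0.2]
opening: 85.3
gripper_force: 0.0
clock: 33.05
eef_pos: [480.1, -174.8, 221.5]
eef_rot: [-0.025, 0.962, 0.092, 0.256]
wrist_force: [-0.4, -0.5, -1.4]
opening: 85.3
gripper_force: 0.0
```

View pics/end.png

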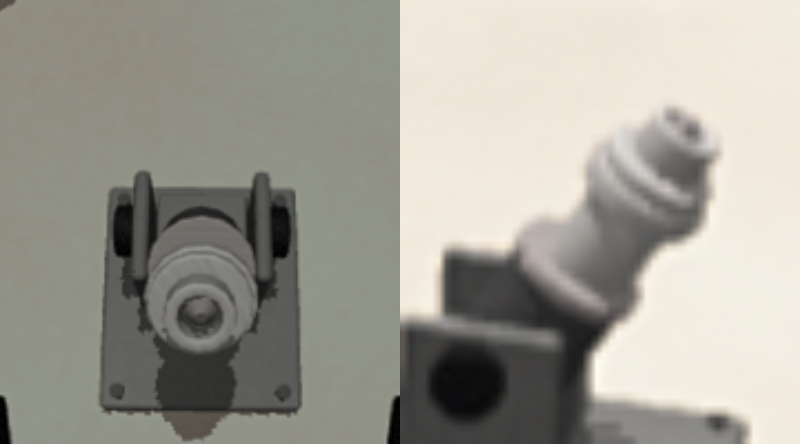

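The sleeve, ring and bushing (flange down) are stacked tight on the spindle, with the bushing at crop (685,125). The gripper is clear, so I'm handing in.

```bash
python3 -c "
from plant import job
print(job.close_job())"
```

```text
the job is handed in; nothing more can be done
None
```

The sleeve, ring and bushing (flange down) are stacked home on the right-hand stand's spindle, each pressed to contact with no visible gaps; the gripper is clear, and I handed the job in at about 33 s without touching the jar or puck.

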